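# Lock out the tool caddy's telescoping handle and lay the palette knife in it

### The arm

A 7-joint arm with a two-finger parallel gripper is mounted at the origin on the work surface. World frame = base frame: x ahead of the robot, y to its left, z up, the work surface at z = 0. Lengths are in m, angles in rad, forces in N, time in s.
With the tool pointing down it reaches from about 0.35 to 0.9 m from the base axis. Payload 8.1 kg.
Tool frame: the origin (TCP) lies midway between the tips of the shut fingers; the grasp point (between the pads) lies arm.tcp_to_grasp behind it (arm.tcp_to_grasp is the distance from the TCP to the grasp point, in m); z points along the fingers, y is the line along which they close (so a half turn about z gives the same grasp; the last joint's range is limited). The gripper opens to 92 mm and grips with 3 to 60 N. Pads are 19 mm wide; open, the fingers measure 130 mm over their backs; the gripper's body (75 mm by 190 mm) begins 47 mm behind the grasp point.
Start: joints at [-1.211, 0.434, 0.025, 1.573, -0.012, 1.134, -0.075], TCP at [0.279, 0.559, 0.227] pointing down, gripper open.
Joint ranges: [-2.62, 2.62], [-0.44, 2.09], [-1.27, 1.32], [0.08, 2.57], [-1.32, 4.46], [0.12, 2], [-2.74, 2.74]. Speed limits (rad/s): [2.22, 2.22, 3.01, 3.01, 3.14, 3.14, 3.14].

### API

Orientations are given as a rotation vector (axis times angle).
In Python, from cell import observe, get_image, arm gives the robot as it stands. The module is installed in compiled form; this text tells all that it offers.
- The arm moves only by the tool drive_tool, never from a script. Its argument "steps" is a list of rows, each a list of 5 numbers: the closure, from 0 (fully open) to 1 (shut), then the shift along the world's x, y, z in mm, then the turn about the world's z in rad. In form: [[hand, x, y, z, roll], ...]. A call has 1 to 20 rows; each row shifts and turns the commanded pose from where the row before left it; what a row does not reach is not made up. A row lasts 1/12 s, in which the tool goes at most 41.7 mm and 7.16 degrees, less where a joint would pass 70% of its speed; a pose out of reach is approached as far as the arm can. A call with a gripper value outside its range is refused whole. The fingers move at their own pace and stop on an object; "grip_force" is the grip in N (left out, the last holds). Time passes only in rows, so rows that do not move let the fingers close. It gives the time, the measured TCP pose, the force, the opening and the grip force at its end, in the units of the state.
- observe(): the state, without advancing time (a new reading comes with each control period).
- get_image(name): name is "scene" or "side" or "wrist"; returns a dict with "image" (480x640x3 uint8, red, green, blue), "vfov" (degrees; the focal length in pixels is half the picture's height over the tangent of half this angle, whatever the lens; pixels are square), "cx", "cy" (the principal point, pixels), "xyz" and "attitude" of the camera in the world. Camera axes: x right, y down, z forward; pixel columns grow to the right and rows downward; lengths in m; the calibration is good to about 2 mm. A picture is of the moment at which its call begins. There is no depth.
- arm.sign_off(): hands the job in; it is judged then, once.
The state is a dict: "clock": time; "joints": joint angles; "dq": joint speeds; "joint_efforts": joint torques, N m; "position": TCP position; "ee_rot": TCP orientation; "force": force on the tool from outside, world axes, zero at the start; "ft_torque": the same for the moment, N m; "width": opening from 0.0 (shut) to 1.0 (fully open); "gripper_force": force on a finger pad.
Only numpy, scipy, OpenCV 4.12 (cv2) and the standard library are available. Lean on these libraries where they do the work, as an engineer would, in place of code of your own. Each camera call takes 0.05 s, during which the arm holds its last target. There are 200 camera calls.

### The job

Get the tool caddy ready to be carried off: first pull its leaning telescoping handle out until the red lock button clicks out of its hole and the handle stays locked. Then lay the palette knife from the bench flat in the caddy's blue-lined compartment, blade towards the carry handle, setting it down rather than dropping it. Leave the brush, jar and bottle where they are.

Things in the scene. Friction and masses are not known exactly. Their poses are not given: they have to be found in the camera images.
- caddy: White shallow tool caddy fixed to the bench; base 305 x 140 x 8 mm (x -175 to 130, y -70 to 70), origin on the bench under the compartments' middle, z up. Two compartments, x -125 to 125, floor at z = 8, walls 5 mm thick with tops at z = 18 mm: blue-lined, y -65 to -15; grey-lined, y -10 to 65, holding the brush. The carry handle's sleeve stands at its -x end.
- slot (a point): Centre of the floor of the blue-lined compartment (caddy x = 0, y = -40, z = 8 mm); axes as the caddy's: x along the compartment, away from the carry handle.
- pull_handle (a joint): How far the telescoping carry handle is pulled out of its sleeve, in m: 0 fully in, end stop at 0.0905, locks at about 0.088 (then it sinks back no farther than that). Needs about 6 to 8 N to pull; stays where it is left by friction, and only the button locks it.
- pull_grip (a point): Centre of the blue flat hand grip on the telescoping tube; moves with it. z: outwards along the tube (pulling direction, 35 deg from vertical); x: normal of the grip's broad faces. Grip 14 mm thick (x), 96 wide (y), 40 tall (z, +-20 from here); under it the 20 x 20 mm tube, of which 20 mm shows above the sleeve's mouth when fully in.
- lock_button (a joint): Travel of the red spring lock button (10 mm diameter, round end) in m: below 0.001 while hidden in the sleeve, 0.009 to 0.010 when sprung out through the hole, about 5 mm proud. It springs out by itself at the handle's locking position; pressing it would unlock the handle.
- button_hole (a point): Mouth of the button hole in the sleeve's face that looks up towards the compartments, 16 mm below the sleeve's mouth. The grey sleeve, 28 x 28 mm and 130 mm long, is fixed to the caddy; it rises from caddy x = -150, y = 0, z = 12 mm and leans 35 degrees from vertical towards the caddy's -x, away from the compartments.
- knife: Palette knife lying on the bench, 218 mm long, about 0.15 kg: black handle 105 x 24 x 25 mm (x from -110 to -5), flat steel blade 34 mm wide and 3 mm thick (x from -10 to 110, z from 0 to 3 mm). Origin at the middle of its underside, x towards the blade's tip, z up.
- knife_grip (a point): Point in the knife's handle near its centre of mass, 45 mm behind the origin (knife x = -45 mm) and 12.5 mm above the underside; axes as the knife's. Good place to grip, closing across the 24 mm width.
- knife_tip (a point): Tip of the blade, knife x = 108 mm.
- brush: Pastry brush lying along the grey-lined compartment, 190 mm long; origin at the middle of its underside. Leave alone.
- jar: Jar 68 mm in diameter and 100 mm tall with a yellow lid, origin at its foot. Leave alone.
- bottle: Bottle 64 mm in diameter and 170 mm tall with a green cap, origin at its foot. Leave alone.
Not all that is in view belongs to the job. There is more than one size of the knife; the job needs the middle-sized.

How it is judged:
On the way, in this order (a step that is already met when the one before it is completed fails the run):
1. the carry handle is pulled out and its lock button has clicked out (value of joint pull_handle above 0.085 m and value of joint lock_button above 0.007 m), for 0.2 s.
2. the palette knife lies in the blue-lined compartment (x of knife in the frame of slot between -0.02 and 0.02 m and y of knife in the frame of slot between -0.013 and 0.013 m and z of knife in the frame of slot below 0.004 m and angle between knife's own z axis and vertical below 0.05 rad and angle between the x axis of knife and the x axis of caddy, either way round below 0.15 rad and x of knife_tip in the frame of slot below -0.05 m and linear speed of knife below 0.03 m/s), for 0.2 s.
At the end, for the whole second after the job is handed in: Handle out over 85 mm, lock button out over 7 mm. Knife at rest on the blue compartment floor (within 4 mm, flat to 0.05 rad), its middle within 20 mm along and 13 mm across of the compartment centre, along it within 0.15 rad, blade towards the carry handle (all of step 1 and all of step 2); the robot touches nothing.
It fails at once if the brush is moved by more than 20 mm (distance of brush from where it was at the start of the episode above 0.02 m).
It fails at once if the jar is moved by more than 20 mm (distance of jar from where it was at the start of the episode above 0.02 m).
It fails at once if the bottle is moved by more than 20 mm (distance of bottle from where it was at the start of the episode above 0.02 m).
It fails at once if the knife is dropped or thrown (faster than 0.7 m/s with no finger on it) (linear speed of knife above 0.7 m/s and contact force between the fingers and knife below 0.05 N).
It also fails if it takes over 54 s, if anything falls off the work surface, if the arm or the gripper's body presses on something with over 40 N, if the wrist force passes 120 N, or if a joint passes its speed limit or range.

## Working session

There is one attempt and no reset: what is moved stays moved. The work goes in short steps, Python scripts to look and compute and a tool call to move; the robot and the scene stay as the last step left them, time stands still between calls to the robot, and variables do not carry over. Pictures are saved under pics/ and viewed, at most 10 in all, crops included, and the job is handed in when it is done.

Besides the shell and the picture viewer there is one more tool, called by a JSON object that holds its "name" and its "arguments". drive_tool: Moves the arm, as the interface text tells. Its arguments: {"type":"object","properties":{"steps":{"type":"array"},"grip_force":{"type":"number"}},"required":["steps"]}

```bash
mkdir -p pics; cat > h.py <<'E'
import numpy as np, cv2
from cell import observe, get_image, arm
from scipy.spatial.transform import Rotation as R
def snap(n,f):
    d=get_image(n); cv2.imwrite(f'pics/{f}.png',d['image'][:,:,::-1])
    im=d.pop('image'); np.save(f'pics/{f}.npy',d,allow_pickle=True); return d,im
def cal(f): return np.load(f'pics/{f}.npy',allow_pickle=True).item()
def rot(d):
    a=np.array(d['attitude']); return a if a.shape==(3,3) else (R.from_rotvec(a).as_matrix() if a.size==3 else R.from_quat(a).as_matrix())
def ray(d,u,v):
    f=240/np.tan(np.radians(d['vfov'])/2)
    return rot(d)@np.array([(u-d['cx'])/f,(v-d['cy'])/f,1])
def onz(d,u,v,z):
    r=ray(d,u,v);o=np.array(d['xyz']);return o+r*(z-o[2])/r[2]
def proj(d,p):
    f=240/np.tan(np.radians(d['vfov'])/2)
    c=rot(d).T@(np.array(p)-np.array(d['xyz']));return c[:2]/c[2]*f+[d['cx'],d['cy']]
E
python3 - <<'E'
from h import *
for n in ['scene','side']:
    d,_=snap(n,n+'0'); print(n,d)
print(observe(),arm.tcp_to_grasp)
E
```

```text
scene {'vfov': 45.207202286572894, 'cx': 316.20040761573637, 'cy': 248.5768902408886, 'xyz': array([ 1.11325363, -0.55144763,  1.1566898 ]), 'attitude': array([-2.2294661 , -1.10779757,  0.38921964])}
side {'vfov': 42.23254391361125, 'cx': 318.98923092150153, 'cy': 241.6049271489675, 'xyz': array([-0.19261953, -0.66815309,  0.98194678]), 'attitude': array([-2.1976039 ,  0.84484472, -0.37774158])}
{'clock': 0.1, 'joints': array([-1.2105633 ,  0.43513089,  0.02497643,  1.57398584, -0.01160654,
        1.13400984, -0.07510078]), 'dq': array([-0.00212064, -0.00105241,  0.00022884, -0.00139132,  0.00291548,
       -0.00072631, -0.00043925]), 'joint_efforts': array([ 2.38099026e-03, -6.69119740e+01,  9.87635516e-01, -3.15142107e+01,
       -6.05641259e-02,  3.74125061e-02, -1.64021415e-06]), 'position': array([0.27889771, 0.55881699, 0.22604525]), 'ee_rot': array([-7.20614058e-01, -3.05762398e+00,  2.15890186e-03]), 'force': array([-0.60856782,  0.07974745,  0.75879073]), 'ft_torque': array([-0.03162652, -0.04957362, -0.01270108]), 'gripper_force': 0.0, 'width': 0.9978219062914777} 0.0188
```

View pics/scene0.png

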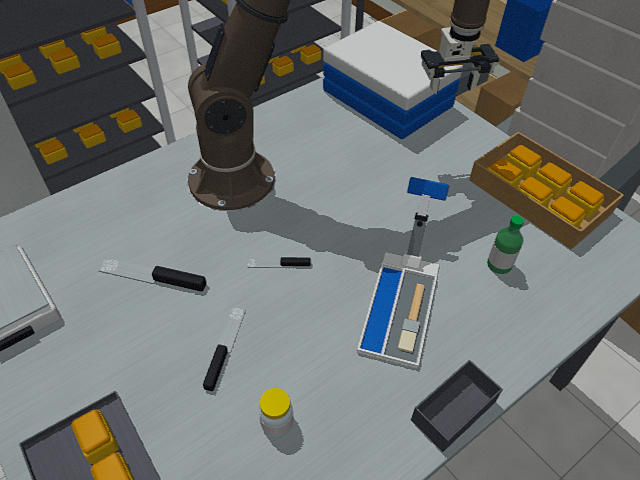

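View pics/side0.png

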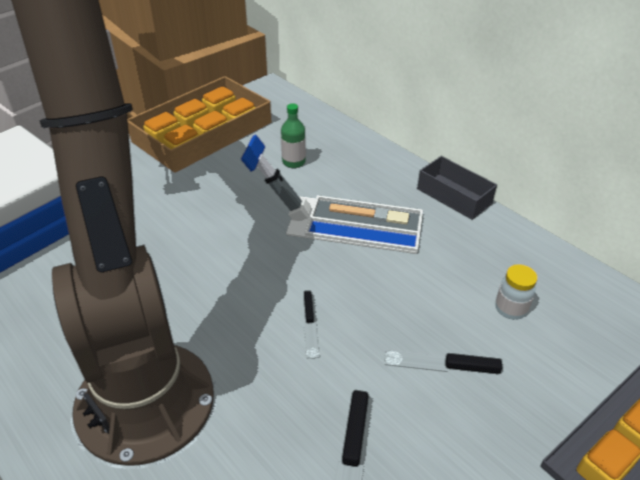

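The scene view shows the caddy at about (400,310), its grip at (428,188), and three knives. The middle-sized one is at (205–243, 308–390), with its blade tip up at (238,310). I'll enlarge these areas.

```bash
python3 - <<'E'
import cv2,numpy as np
s=cv2.imread('pics/scene0.png');t=cv2.imread('pics/side0.png')
a=cv2.resize(s[170:370,340:450],None,fx=3,fy=3,interpolation=cv2.INTER_CUBIC)
b=cv2.resize(s[300:400,195:255],None,fx=3,fy=3,interpolation=cv2.INTER_CUBIC)
c=np.zeros((600,800,3),np.uint8);c[:,:330]=a;c[:300,330:510]=b
e=cv2.resize(t[130:260,235:435],None,fx=2,fy=2,interpolation=cv2.INTER_CUBIC)
c[330:590,340:740]=e
cv2.imwrite('pics/comp.png',c)
E
```

```text
(no output)
```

View pics/comp.png

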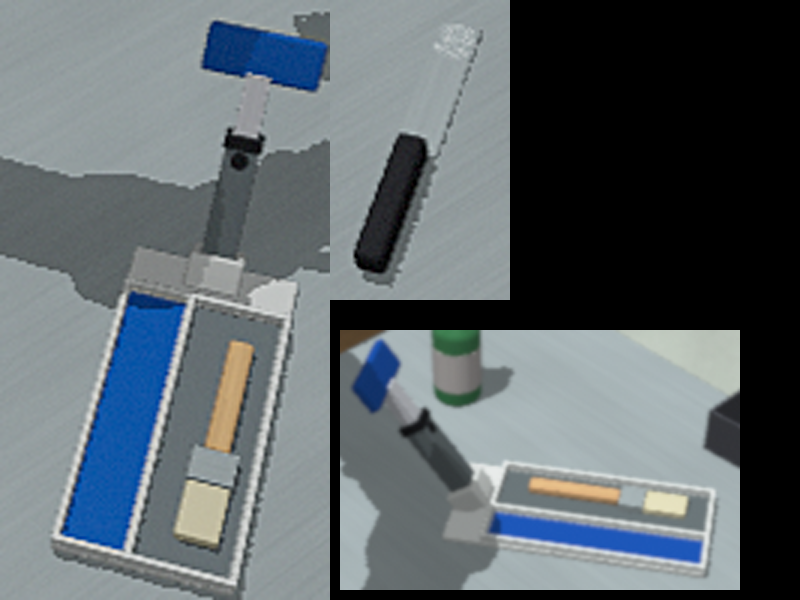

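```bash
cat >> h.py <<'E'
from scipy.optimize import least_squares
def cad(p,q):
    c,s=np.cos(p[2]),np.sin(p[2]); return np.array([p[0]+c*q[0]-s*q[1],p[1]+s*q[0]+c*q[1],q[2]])
def gripc(pull=0,dx=0,dy=0,dz=0):
    s,c=np.sin(np.radians(35)),np.cos(np.radians(35)); L=.17+pull+dz
    return np.array([-.15-L*s+dx*c,dy,.012+L*c+dx*s])
E
python3 - <<'E'
from h import *
S=cal('scene0');D=cal('side0')
q=[(-.13,-.07,.018),(-.13,.07,.018),(.13,-.07,.018),(.13,.07,.018)]
ps=[(382.7,266.7),(436.7,276.7),(358.7,350),(420,364.3)]
pd=[(309,229),(318.5,196.5),(418,248.5),(423,208.5)]
def res(p): return np.r_[[proj(S,cad(p,a))-b for a,b in zip(q,ps)],[proj(D,cad(p,a))-b for a,b in zip(q,pd)]]
for f in (res,):
    x0=np.mean([onz(S,*b,.018) for b in ps],0)
    y=onz(S,*ps[2],.018)-onz(S,*ps[0],.018)
    r=least_squares(lambda p:f(p).ravel(),[x0[0],x0[1],np.arctan2(y[1],y[0])],loss='soft_l1')
    print(r.x,f(r.x).round(1).tolist())
p=r.x
for pull in (0,.03):
  print([(proj(S,cad(p,gripc(pull,.007,dy,dz)))-[340,170])*3 for dy,dz in((-.048,.02),(.048,.02),(.048,-.02),(-.048,-.02))])
print('grip',cad(p,gripc()),'locked',cad(p,gripc(.089)))
K=lambda U,V:((U-330)/3+195,V/3+300)
print('butt',onz(S,*K(370,266),.025),'front',onz(S,*K(413,137),.025))
print('bladeL',onz(S,*K(443,25),.003),'R',onz(S,*K(482,33),.003))
print('slot',cad(p,(0,-.04,.008)))
E
```

```text
[ 0.63959382  0.06980583 -0.93768619] [[-0.2, -3.4], [1.2, -0.6], [-0.8, 0.7], [-0.2, 2.5], [-3.2, 2.6], [-0.6, -2.2], [0.7, -0.8], [0.5, -0.0]]
[array([204.45370751,  54.74353125]), array([322.54722522,  79.16773364]), array([311.07013445, 127.17845596]), array([194.03985649, 102.37922833])]
[array([212.37296727,  18.51875158]), array([331.27648436,  42.65168229]), array([319.66074255,  91.24240663]), array([201.83481459,  66.72303715])]
grip [0.49315448 0.26934461 0.15125585] locked [0.4629515  0.31049931 0.22416038]
butt [ 0.54170185 -0.39123569  0.025     ] front [ 0.47088342 -0.31260396  0.025     ]
bladeL [ 0.38550789 -0.23559393  0.003     ] R [ 0.41060129 -0.2149369   0.003     ]
slot [0.60734617 0.04613963 0.008     ]
```

```bash
python3 - <<'E'
from h import *
S=cal('scene0');D=cal('side0')
q=[(-.13,-.07,.018),(-.13,.07,.018),(.13,-.07,.018),(.13,.07,.018)]
ps=[(382.7,266.7),(436.7,276.7),(358.7,350),(420,364.3)]
pd=[(309,229),(318.5,196.5),(418,248.5),(423,208.5)]
g=[(-.048,.02),(.048,.02),(.048,-.02),(-.048,-.02)]
gs=np.array([(208,22),(328,40),(318,91),(202,70)])/3+[340,170]
def res(p): return np.r_[[proj(S,cad(p,a))-b for a,b in zip(q,ps)],[proj(D,cad(p,a))-b for a,b in zip(q,pd)],[proj(S,cad(p,gripc(p[3],.007,*a)))-b for a,b in zip(g,gs)]]
r=least_squares(lambda p:res(p).ravel(),[.64,.07,-.94,.027],loss='soft_l1')
p=r.x;print(p,res(p).round(1).tolist())
print('grip',cad(p,gripc(p[3])),'locked',cad(p,gripc(.089)),'slot',cad(p,(0,-.04,.008)))
print('side grip',[proj(D,cad(p,gripc(p[3],-.007,*a))) for a in g])
E
```

```text
[ 0.63939489  0.06955906 -0.93309619  0.02878561] [[-0.6, -3.4], [0.9, -0.7], [-0.7, 0.8], [-0.0, 2.4], [-3.1, 2.8], [-0.7, -2.0], [0.9, -0.9], [0.5, -0.1], [0.7, -0.7], [0.3, 1.2], [-0.2, 0.4], [-0.8, -0.6]]
grip [0.48221155 0.28168944 0.17483564] locked [0.46164965 0.30943923 0.22416038] slot [0.6072562 0.0457451 0.008    ]
side grip [array([239.71727621, 158.21350302]), array([251.68245185, 134.195891  ]), array([262.15235233, 147.30533136]), array([250.87979109, 171.64283825])]
```

{"name": "drive_tool", "arguments": {"steps": [[0, 0, 0, 20, 0.12], [0, 5, -10, 20, 0.12], [0, 15, -25, 20, 0.12], [0, 20, -30, 20, 0.12], [0, 20, -30, 10, 0.12], [0, 20, -30, 0, 0.12], [0, 20, -30, 0, 0.12], [0, 20, -30, 0, 0.12], [0, 20, -30, 0, 0.12], [0, 20, -20, 0, 0], [0, 15, -15, 0, 0], [0, 0, 0, 0, 0], [0, 0, 0, 0, 0]]}}

```text
clock: 1.18
position: [0.4545, 0.3084, 0.3164]
ee_rot: [0.947, -2.995, 0.001]
force: [-0.3, 0.8, -0.8]
width: 0.999
gripper_force: 0.0
```

{"name": "drive_tool", "arguments": {"steps": [[0, 14, -13, 0, 0.024], [0, 14, -14, 0, 0], [0, 0, 0, 0, 0], [0, 0, 0, 0, 0]]}}

```text
clock: 1.52
position: [0.4814, 0.283, 0.3164]
ee_rot: [0.987, -2.982, -0.0]
force: [-1.8, 0.8, 0.2]
width: 1.003
gripper_force: 0.0
```

```bash
python3 - <<'E'
from h import *
d,_=snap('wrist','w1'); print(d,observe()['position'])
p=[ 0.63939,0.06956,-0.9331]
print([proj(d,cad(p,gripc(.0288,.007,*a))).round() for a in [(-.048,.02),(.048,.02),(.048,-.02),(-.048,-.02)]])
E
```

```text
{'vfov': 69.32629294291911, 'cx': 318.6231208397699, 'cy': 242.8334323953445, 'xyz': array([0.4217819 , 0.23821412, 0.47430246]), 'attitude': array([1.3401299 , 2.67213686, 0.38254296])} [0.48082319 0.28382475 0.31649551]
[array([325., 176.]), array([324., 288.]), array([299., 274.]), array([298., 172.])]
```

View pics/w1.png

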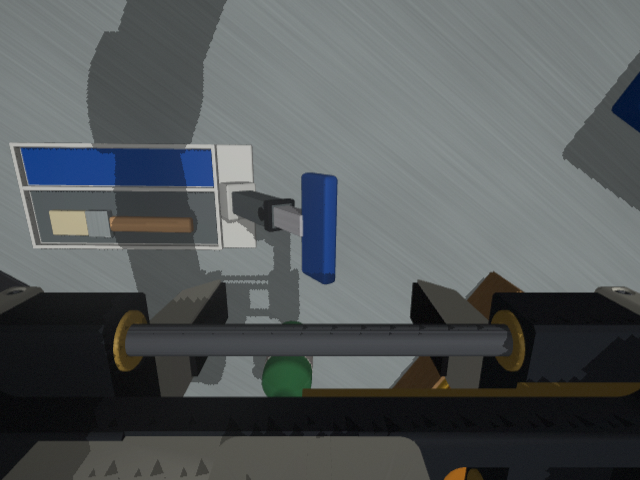

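The wrist view shows the blue grip at (303–336, 173–282), within about 3 mm of the prediction. It is centred between the fingers, and the bottle is clear at (288,378). Next I'll lower and close.

{"name": "drive_tool", "arguments": {"steps": [[0, 0, 0, -20, 0], [0, 0, 0, -20, 0], [0, 0, 0, -20, 0], [0, 0, 0, -20, 0], [0, 0, 0, -20, 0], [0, 0, 0, -20, 0], [0, 0, 0, -20, 0], [0, 0, 0, -15, 0], [0, 0, 0, -5, 0], [0, 0, 0, 0, 0], [0.3, 0, 0, 0, 0], [0.5, 0, 0, 0, 0], [0.7, 0, 0, 0, 0], [1, 0, 0, 0, 0], [1, 0, 0, 0, 0], [1, 0, 0, 0, 0], [1, 0, 0, 0, 0]], "grip_force": 35}}

```text
clock: 2.98
position: [0.4819, 0.2826, 0.1569]
ee_rot: [-0.988, 2.982, 0.0]
force: [0.1, -0.3, -0.1]
width: 0.542
gripper_force: 0.0
```

{"name": "drive_tool", "arguments": {"steps": [[1, 0, 0, 0, 0], [1, 0, 0, 0, 0], [1, 0, 0, 0, 0], [1, 0, 0, 0, 0], [1, 0, 0, 0, 0], [1, 0, 0, 0, 0]]}}

```text
clock: 3.48
position: [0.4836, 0.2803, 0.1568]
ee_rot: [-0.985, 2.982, -0.005]
force: [5.2, -5.3, 0.1]
width: 0.41
gripper_force: 30.6
```

{"name": "drive_tool", "arguments": {"steps": [[1, -1, 1.4, 2.5, 0], [1, -1.7, 2.3, 4.1, 0], [1, -1.7, 2.3, 4.1, 0], [1, -1.7, 2.3, 4.1, 0], [1, -1.7, 2.3, 4.1, 0], [1, -1.7, 2.3, 4.1, 0], [1, -1.7, 2.3, 4.1, 0], [1, -1.7, 2.3, 4.1, 0]], "grip_force": 45}}

```text
clock: 4.15
position: [0.4708, 0.2976, 0.1877]
ee_rot: [-0.985, 2.982, -0.006]
force: [6.4, -4.1, -5.6]
width: 0.4
gripper_force: 40.6
```

{"name": "drive_tool", "arguments": {"steps": [[1, -1.7, 2.3, 4.1, 0], [1, -1.7, 2.3, 4.1, 0], [1, -1.7, 2.3, 4.1, 0], [1, -1.7, 2.3, 4.1, 0], [1, -1, 1.4, 2.5, 0], [1, -0.7, 0.9, 1.6, 0], [1, 0, 0, 0, 0]]}}

```text
clock: 4.73
position: [0.4621, 0.3096, 0.2086]
ee_rot: [-0.985, 2.982, -0.005]
force: [4.1, -3.8, 2.0]
width: 0.403
gripper_force: 41.6
```

{"name": "drive_tool", "arguments": {"steps": [[1, -0.7, 0.9, 1.6, 0], [1, -0.7, 0.9, 1.6, 0], [1, -0.3, 0.5, 0.8, 0], [1, 0, 0, 0, 0]]}}

```text
clock: 5.07
position: [0.4613, 0.3103, 0.2105]
ee_rot: [-0.984, 2.983, -0.009]
force: [12.4, -2.1, -17.1]
width: 0.399
gripper_force: 42.0
```

```bash
python3 - <<'E'
from h import *
d,im=snap('scene','s1'); print(observe()['force'],observe()['position'])
p=[ 0.63939,0.06956,-0.9331]
print(proj(d,cad(p,gripc(-.056,.014))))
cv2.imwrite('pics/s1c.png',cv2.resize(im[140:280,370:470,::-1],None,fx=4,fy=4,interpolation=cv2.INTER_CUBIC))
E
```

```text
[ 12.17283303  -3.03131855 -17.46971767] [0.46131214 0.31030968 0.21046579]
[420.16928284 222.83790314]
```

View pics/s1c.png

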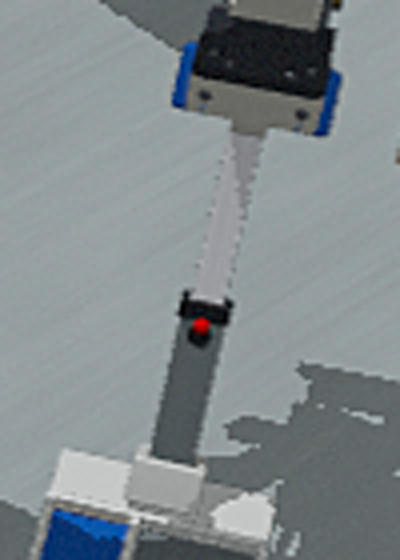

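The crop shows the red button sprung out at crop pixel (200,325), and the pull force rose to about 20 N against the end stop. I'll ease off, release and rise.

{"name": "drive_tool", "arguments": {"steps": [[1, 0.9, -1.2, -2.1, 0], [1, 0, 0, 0, 0], [0.6, 0, 0, 0, 0], [0.3, 0, 0, 0, 0], [0, 0, 0, 0, 0], [0, 0, 0, 0, 0], [0, 0, 0, 0, 0], [0, 0, 0, 0, 0], [0, 0, 0, 15, 0], [0, 0, 0, 25, 0], [0, 0, 0, 30, 0], [0, 0, 0, 20, 0], [0, 0, 0, 0, 0]], "grip_force": 30}}

```text
clock: 6.2
position: [0.461, 0.3143, 0.3049]
ee_rot: [-0.986, 2.976, 0.004]
force: [-0.7, 0.1, -0.1]
width: 0.996
gripper_force: 0.0
```

```bash
python3 - <<'E'
from h import *
d,im=snap('scene','s2'); o=observe(); print(o['force'],o['position'],o['joints'],o['width'])
hsv=cv2.cvtColor(im,cv2.COLOR_RGB2HSV)
m=((hsv[...,0]<6)|(hsv[...,0]>174))&(hsv[...,1]>180)&(hsv[...,2]>120)
ys,xs=np.nonzero(m[200:250,400:440]);print('red px',len(xs),xs.mean()+400,ys.mean()+200)
S=cal('scene0');print('jar lid',onz(S,275,404,.1),'bottle cap',onz(S,517,221,.17))
E
```

```text
[-0.18808757 -0.76739926  0.02530754] [0.46040536 0.31372367 0.30266176] [-0.65963312  0.26998536 -0.04444057  1.62527839  0.01237652  1.2420583
  1.50454355] 0.997362422487897
red px 10 419.8 221.0
jar lid [ 0.68563748 -0.31507005  0.1       ] bottle cap [0.68153983 0.37530705 0.17      ]
```

{"name": "drive_tool", "arguments": {"steps": [[0, 0, -15, 0, -0.05], [0, 2, -30, 0, -0.084], [0, 2, -37, 0, -0.084], [0, 2, -37, 0, -0.084], [0, 2, -37, 0, -0.084], [0, 2, -37, 0, -0.084], [0, 2, -37, 0, -0.084], [0, 2, -37, 0, -0.084], [0, 2, -37, 0, -0.084], [0, 2, -37, 0, -0.084], [0, 2, -37, 0, -0.084], [0, 2, -37, -10, -0.084], [0, 3, -37, -10, -0.084], [0, 3, -37, -15, -0.084], [0, 3, -37, -15, -0.084], [0, 3, -37, -20, -0.084], [0, 3, -37, -20, -0.084], [0, 2, -27, -10, -0.084], [0, 0, 0, 0, -0.011], [0, 0, 0, 0, 0]]}}

```text
clock: 7.92
position: [0.4962, -0.3151, 0.1987]
ee_rot: [-1.301, -2.855, 0.002]
force: [0.5, 0.8, -0.4]
width: 1.003
gripper_force: 0.0
```

```bash
python3 - <<'E'
from h import *
d,im=snap('wrist','w2'); o=observe(); print(o['position'],o['ee_rot'],o['joints'],d)
b=np.array([.5417,-.3912]);
for a in (131.2,):
  e=np.array([np.cos(np.radians(a)),np.sin(np.radians(a))]);print([proj(d,[*(b+e*l),z]).round() for l,z in ((0,.025),(.105,.025),(.218,.003))])
E
```

```text
[ 0.49718883 -0.31350022  0.19950199] [-1.29589390e+00 -2.85885884e+00  1.96077605e-04] [ 0.1062859   0.42470463  0.51550699  1.73127923 -0.23567903  1.05037938
  1.42189157] {'vfov': 69.32629294291911, 'cx': 318.6231208397699, 'cy': 242.8334323953445, 'xyz': array([ 0.44811307, -0.25759443,  0.35680872]), 'attitude': array([2.69031566, 1.00873327, 0.14104338])}
[array([303., 303.]), array([301., 204.]), array([300.,  80.])]
```

View pics/w2.png

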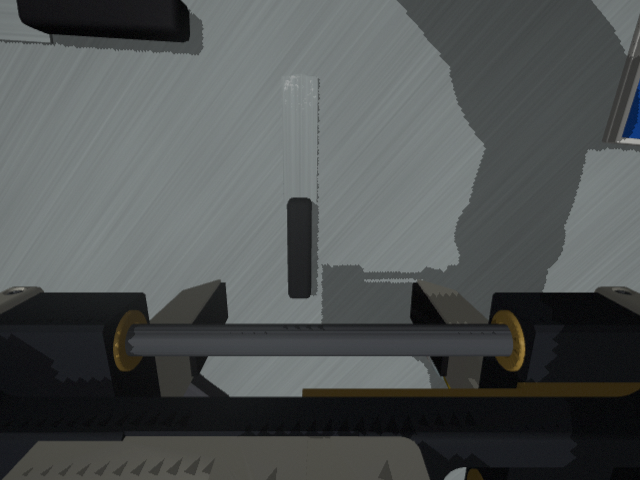

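The knife's handle is at column 300, rows 198 to 298, and the tip is at (301,75). That is about 5 px up from the prediction.

```bash
python3 - <<'E'
from h import *
d=cal('w2'); b=onz(d,299.5,297.5,.025);f=onz(d,300,198,.025);t=onz(d,301,75,.002)
print(b,f,t,np.linalg.norm(f-b),np.linalg.norm((t-b)[:2]))
e=(t-b)[:2];e/=np.linalg.norm(e);print('ang',np.degrees(np.arctan2(e[1],e[0])))
c=((t+b)/2)[:2]-e*.045;print('grip',c,b[:2]+e*.065)
o=observe();M=R.from_rotvec(o['ee_rot']).as_matrix();y=M[:,1];print('tool y deg',np.degrees(np.arctan2(y[1],y[0])),'delta mm',(c-o['position'][:2])*1e3,o['position'])
E
```

```text
[ 0.53496799 -0.38839489  0.025     ] [ 0.46806179 -0.30851671  0.025     ] [ 0.3957001  -0.22344904  0.002     ] 0.10419675278576912 0.21587653229445009
ang 130.17523679824444
grip [ 0.49436479 -0.34030534] [ 0.49303471 -0.33873002]
tool y deg 41.23140496998927 delta mm [ -2.82404401 -26.80511386] [ 0.49718883 -0.31350022  0.19950199]
```

{"name": "drive_tool", "arguments": {"steps": [[0, -1, -9, 0, -0.013], [0, -1, -9, 0, 0], [0, 0, -9.5, 0, 0], [0, 0, 0, -20, 0], [0, 0, 0, -25, 0], [0, 0, 0, -25, 0], [0, 0, 0, -25, 0], [0, 0, 0, -25, 0], [0, 0, 0, -20, 0], [0, 0, 0, 0, 0], [0, 0, 0, 0, 0]]}}

```text
clock: 8.88
position: [0.4961, -0.3412, 0.0606]
ee_rot: [-1.312, -2.853, 0.0]
force: [0.4, 0.0, 0.4]
width: 0.995
gripper_force: 0.0
```

{"name": "drive_tool", "arguments": {"steps": [[0, 0, 0, -20, 0], [0, 0, 0, -18, 0], [0, 0, 0, -8, 0], [0, 0, 0, -3, 0], [0, 0, 0, 0, 0], [0, 0, 0, 0, 0], [1, 0, 0, 0, 0], [1, 0, 0, 0, 0], [1, 0, 0, 0, 0], [1, 0, 0, 0, 0], [1, 0, 0, 0, 0], [1, 0, 0, 0, 0], [1, 0, 0, 0, 0], [1, 0, 0, 0, 0], [1, 0, 0, 0, 0], [1, 0, 0, 0, 0], [1, 0, 0, 0, 0], [1, 0, 0, 0, 0], [1, 0, 0, 0, 0], [1, 0, 0, 0, 0]], "grip_force": 30}}

```text
clock: 10.55
position: [0.4965, -0.341, 0.0118]
ee_rot: [-1.313, -2.854, 0.0]
force: [-0.2, -0.7, 0.2]
width: 0.261
gripper_force: 30.0
```

{"name": "drive_tool", "arguments": {"steps": [[1, 0, 0, 5, 0], [1, 0, 0, 15, 0], [1, 0, 0, 25, 0], [1, 0, 0, 30, 0], [1, 0, 0, 30, 0], [1, 0, 0, 20, 0], [1, 5, 10, 5, 0], [1, 10, 25, 0, 0], [1, 12, 30, 0, -0.01], [1, 12, 32, 0, -0.01], [1, 12, 32, 0, -0.01], [1, 12, 32, 0, -0.01], [1, 12, 32, 0, -0.01], [1, 12, 32, 0, -0.01], [1, 12, 32, 0, -0.007], [1, 12, 30, 0, 0], [1, 12, 30, 0, 0], [1, 10, 20, 0, 0], [1, 6, 10, 0, 0], [1, 0, 0, 0, 0]]}}

```text
clock: 12.22
position: [0.6361, 0.0102, 0.1407]
ee_rot: [-1.4, -2.811, -0.001]
force: [0.4, -0.6, -2.2]
width: 0.259
gripper_force: 30.0
```

```bash
python3 - <<'E'
from h import *
d,im=snap('wrist','w3'); o=observe(); print(o['position'],o['width'],o['force'])
y=R.from_rotvec(o['ee_rot']).as_matrix()[:,1];print(np.degrees(np.arctan2(y[1],y[0])))
p=[ 0.63939,0.06956,-0.9331]
print([proj(d,cad(p,q)).round() for q in ((-.125,-.065,.018),(.125,-.065,.018),(-.125,-.015,.018),(-.125,.065,.018),(0,-.065,.018),(0,-.015,.018))])
E
```

```text
[0.63532516 0.00713386 0.14098191] 0.25696715523386204 [-0.80498991 -1.49384161 -2.59905405]
36.881839432607954
[array([280.,  -1.]), array([286., 320.]), array([352.,  -0.]), array([466.,   1.]), array([284., 180.]), array([346., 180.])]
```

View pics/w3.png

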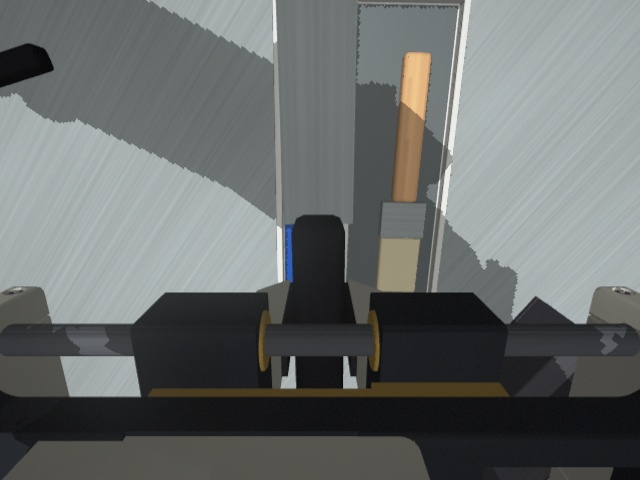

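The knife is held straight above the blue compartment, with the left wall at column 278 and the divider near 355. The caddy sits 2–3 mm off my fit, so I'll make a small correction and descend.

{"name": "drive_tool", "arguments": {"steps": [[1, -1.3, -1, 0, -0.006], [1, 0, 0, -10, 0], [1, 0, 0, -20, 0], [1, 0, 0, -20, 0], [1, 0, 0, -20, 0], [1, 0, 0, -15, 0], [1, 0, 0, -10, 0], [1, 0, 0, -8, 0], [1, 0, 0, -4, 0], [1, 0, 0, 0, 0], [1, 0, 0, 0, 0], [1, 0, 0, 0, 0]]}}

```text
clock: 13.27
position: [0.6349, 0.0049, 0.0357]
ee_rot: [1.416, 2.803, 0.001]
force: [-0.3, -0.2, -1.3]
width: 0.258
gripper_force: 30.0
```

```bash
python3 - <<'E'
from h import *
o=observe(); print(o['position'],o['force'])
a,im=snap('scene','s3'); b,im2=snap('side','d3')
c=np.zeros((600,800,3),np.uint8)
c[:480,:400]=cv2.resize(im[250:370,350:450],None,fx=4,fy=4,interpolation=cv2.INTER_CUBIC)
c[:360,400:]=cv2.resize(im2[170:260,300:400+0],(400,360),interpolation=cv2.INTER_CUBIC)
cv2.imwrite('pics/c3.png',c[:,:,::-1])
E
```

```text
[0.63490543 0.00494761 0.03567853] [-0.27092497 -0.18356668 -1.33016797]
```

View pics/c3.png

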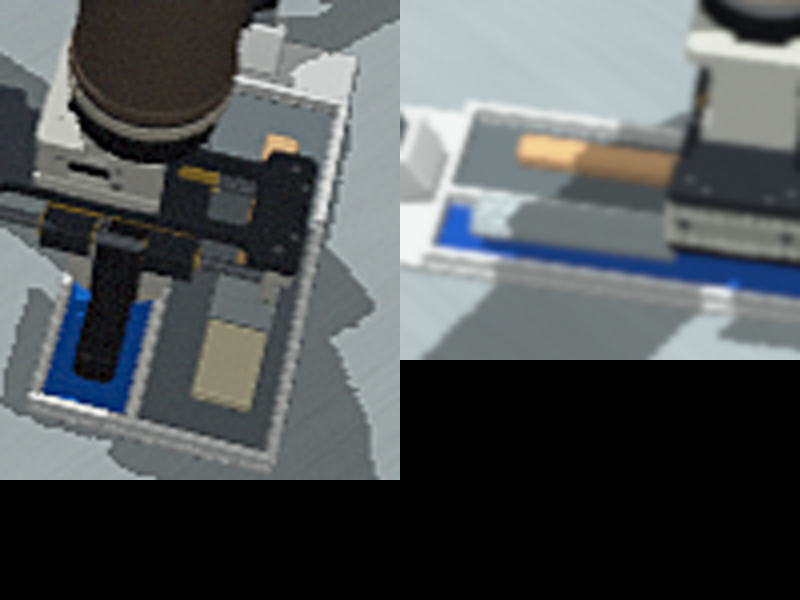

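The knife is in line with the blue compartment and just above the walls, with the blade towards the carry handle. I'll lower it gently.

{"name": "drive_tool", "arguments": {"steps": [[1, 0, 0, -4, 0], [1, 0, 0, -4, 0], [1, 0, 0, -3, 0], [1, 0, 0, -2, 0], [1, 0, 0, -1, 0], [1, 0, 0, -1, 0], [1, 0, 0, 0, 0], [1, 0, 0, 0, 0]]}}

```text
clock: 14.03
position: [0.6344, 0.005, 0.0199]
ee_rot: [1.416, 2.804, 0.0]
force: [-0.1, -0.0, -1.0]
width: 0.257
gripper_force: 30.0
```

{"name": "drive_tool", "arguments": {"steps": [[1, 0, 0, -0.5, 0], [1, 0, 0, -0.4, 0], [1, 0, 0, 0, 0], [1, 0, 0, 0, 0]]}}

```text
clock: 14.37
position: [0.6344, 0.0051, 0.0198]
ee_rot: [1.416, 2.804, 0.001]
force: [-3.4, 0.4, 8.2]
width: 0.257
gripper_force: 30.0
```

It has made contact at 8 N. I'll release with a small opening and rise.

{"name": "drive_tool", "arguments": {"steps": [[1, 0, 0, 0.4, 0], [0.65, 0, 0, 0, 0], [0.6, 0, 0, 0, 0], [0.6, 0, 0, 0, 0], [0.6, 0, 0, 0, 0], [0.6, 0, 0, 3, 0], [0.6, 0, 0, 6, 0], [0.6, 0, 0, 12, 0], [0.6, 0, 0, 20, 0], [0.6, 0, 0, 30, 0], [0.6, 0, 0, 35, 0], [0.6, 0, 0, 35, 0], [0.6, 0, 0, 35, 0], [0.6, 10, -35, 0, 0], [0.6, 10, -35, 0, 0], [0.6, 10, -35, 0, 0], [0.6, 10, -35, 0, 0], [0.6, 0, -35, 0, 0], [0.6, 0, 0, 0, 0], [0.6, 0, 0, 0, 0]]}}

```text
clock: 16.03
position: [0.6735, -0.1739, 0.1965]
ee_rot: [1.423, 2.799, -0.002]
force: [1.8, 0.3, -0.4]
width: 0.4
gripper_force: 0.0
```

```bash
python3 - <<'E'
from h import *
o=observe(); print(o['position'],o['force'],o['width'])
a,im=snap('scene','s4'); b,im2=snap('side','d4')
c=np.zeros((600,800,3),np.uint8)
c[:,:330]=cv2.resize(im[170:370,340:450],None,fx=3,fy=3,interpolation=cv2.INTER_CUBIC)
c[:390,330:780]=cv2.resize(im2[130:260,285:435],None,fx=3,fy=3,interpolation=cv2.INTER_CUBIC)
cv2.imwrite('pics/c4.png',c[:,:,::-1])
p=[ 0.63939,0.06956,-0.9331]
E
```

```text
[ 0.67346908 -0.17392758  0.19654373] [ 1.7545628   0.27285302 -0.39048871] 0.4000274569166421
```

View pics/c4.png

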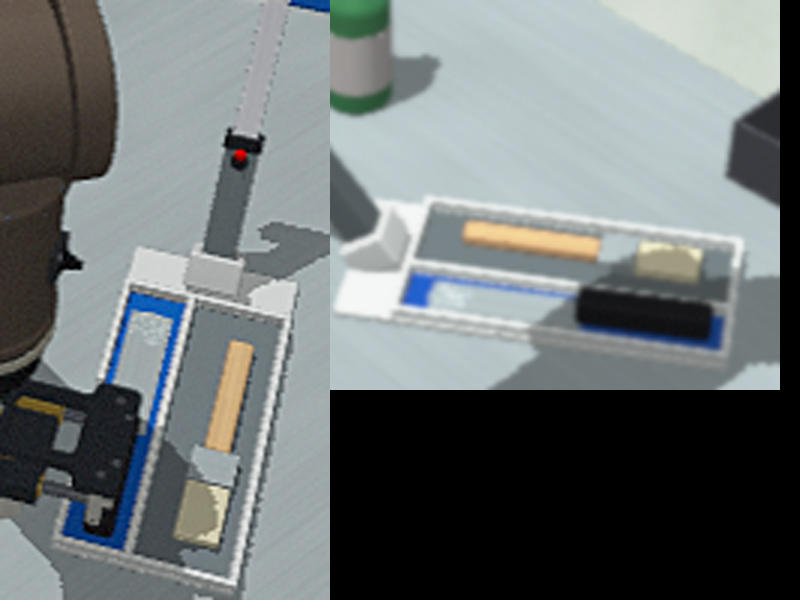

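The knife lies flat, with blue showing around the blade and at both ends. The lock button is out, the brush hasn't moved, and the arm is clear.

```bash
python3 -c "
from cell import arm; print(arm.sign_off())"
```

```text
the job is handed in; nothing more can be done
None
```

I handed the job in at about 16 s; sign-off returned no verdict. In the last pictures the carry handle is locked with its red button out, and the middle-sized knife lies flat in the blue compartment, blade towards the handle.

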